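# Mesh the molinillo in the spin dock and hold it down

### The arm

A 6-joint arm with a two-finger parallel gripper is mounted at the origin on the work surface. World frame = base frame: x ahead of the robot, y to its left, z up, the work surface at z = 0. Lengths are in m, angles in rad, forces in N, time in s.
With the tool pointing down it reaches from about 0.425 to 0.95 m from the base axis. Payload 3.5 kg.
Tool frame: the origin (TCP) lies between the finger pads; the fingertips stand 19 mm ahead of it and the grasp point (between the pads) is the TCP; z points along the fingers, y is the line along which they close (so a half turn about z gives the same grasp; the last joint's range is limited). The gripper opens to 85 mm and grips with 20 to 120 N. Pads are 22 mm wide; open, the fingers measure 114 mm over their backs; the gripper's body (76 mm by 85 mm) begins 54 mm behind the grasp point. The pads swing forward as they close: fully open they stand 13 mm farther back than shut.
Start: joints at [-1.454, 0.286, 1.577, -0, 1.279, -0.15], TCP at [0.178, -0.651, 0.25] pointing down, gripper open.
Joint ranges: [-2.77, 2.77], [-0.9, 2.22], [0.21, 2.48], [-1.53, 4.67], [0.24, 2.81], [-2.84, 2.84]. Speed limits (rad/s): [2.79, 2.79, 3.14, 3.14, 3.14, 3.14].

### API

Orientations are given as a unit quaternion [x, y, z, w].
In Python, from plant import get_state, cams, ctrl gives the robot as it stands. The module is installed in compiled form; this text tells all that it offers.
- The arm moves only by the tool jog_arm, never from a script. Its argument "deltas" is text: rows parted by semicolons, each of 6 numbers parted by spaces: the shift along the world's x, y, z normalised to -1 to 1, where 1 is 0.02 m, then the turn, a rotation vector about the world's x, y, z normalised to -1 to 1, where 1 is 0.1 rad. In form: x y z ax ay az; .... A call has 1 to 20 rows; each row shifts and turns the commanded pose from where the row before left it; what a row does not reach is not made up. A row lasts 1/8 s, in which the tool goes at most 62.5 mm and 10.7 degrees, less where a joint would pass 70% of its speed; a pose out of reach is approached as far as the arm can. A call with a number of a shift or a turn outside -1 to 1 is refused whole. A call with a gripper value outside its range is refused whole. "gripper" is the opening, from 0 (shut) to 1 (fully open), set as the call begins (left out, the last holds). The fingers move at their own pace and stop on an object; "squeeze" is the grip in N (left out, the last holds). Time passes only in rows, so rows that do not move let the fingers close. It gives the time, the measured TCP pose, the force, the opening and the grip force at its end, in the units of the state.
- get_state(): the state, without advancing time (a new reading comes with each control period).
- cams.read_camera(name): name is "scene" or "side" or "wrist"; returns a dict with "color" (384x512x3 uint8, blue, green, red), "vfov" (degrees; the focal length in pixels is half the picture's height over the tangent of half this angle, whatever the lens; pixels are square), "cx", "cy" (the principal point, pixels), "distortion" ([k1, k2, p1, p2, k3] as OpenCV has them; the pictures are not rectified), "rvec" (rotation vector, rad) and "tvec" (3), from world to camera coordinates, as OpenCV has them. Camera axes: x right, y down, z forward; pixel columns grow to the right and rows downward; lengths in m; the calibration is good to about 2 mm. A picture is of the moment at which its call begins. There is no depth.
- ctrl.sign_off(): hands the job in; it is judged then, once.
The state is a dict: "time": time; "qpos": joint angles; "dq": joint speeds; "joint_efforts": joint torques, N m; "eef_pos": TCP position; "tcp_rot": TCP orientation; "contact_force": force on the tool from outside, world axes, zero at the start; "wrist_torque": the same for the moment, N m; "opening": opening from 0.0 (shut) to 1.0 (fully open); "finger_force": force on a finger pad.
Only numpy, scipy, OpenCV 4.12 (cv2) and the standard library are available. Lean on these libraries where they do the work, as an engineer would, in place of code of your own. Each camera call takes 0.05 s, during which the arm holds its last target. There are 200 camera calls.

### The job

First swing the dock's frosted hatch open until it stands upright or further. Then take the wooden molinillo out of its cup, turn it so that the ribs on its steel foot mesh with the crossed slots of the coupling in the dock, slide it fully home and press it down against the coupling's spring to the bottom of its travel. Finish like that, still holding the molinillo pressed down (the dock spins only while it is held down), with the hatch still open and the other things on the plank left standing where they are.

Things in the scene. Friction and masses are not known exactly. Their poses are not given: they have to be found in the camera images.
- dock: White low appliance fixed to the plank, 160 (x) x 170 (y) x 85 mm high to the rim; the shut hatch lies just above it, upper face 94 mm up; origin at the centre of its underside. An open well 144 x 154 mm, floor 40 mm up, holds the coupling in its middle. The hatch hinge runs along its own x at its own -y side. Its yaw varies
- hatch_hinge (a point): Point on the hatch's hinge axis, halfway along it, 81 mm to the dock's own -y side of the centre and 88 mm up; the axis is this frame's x (the dock's x); the frame turns with the hatch
- hatch_handle (a point): Middle of the hatch's steel bar handle (round bar 10 mm thick, 90 mm long, parallel to the hinge, its centre line 28 mm above the hatch's upper face). In the hatch's frame it lies 150 mm along y and 34 mm along z from the hinge point; turns with the hatch
- hatch (a joint): Frosted acrylic hatch, 158 (along hinge) x 164 x 6 mm, 0.2 kg: opening angle, rad: 0 shut, 1.57 upright, 1.9 end stop; positive turns about the dock's +x, so its free +y edge rises and swings over to the -y side. A stiff hinge (0.25 N m) keeps it where it is left. It may start a little ajar
- socket_mouth (a point): Centre of the upper face of the steel coupling, on its axis; turns with the coupling. The coupling is a 51 mm disc with two crossed straight slots, each 10 mm wide, 24 mm deep and open at the ends, one along this frame's x, one along its y (any quarter turn is the same); slot edges bevelled 1 mm. Unpressed it is 80 mm above the plank
- socket_floor (a point): Centre of the floor of the slots, 24 mm below socket_mouth; same axes. Unpressed it is 56 mm above the plank
- rotor (a joint): Angle of the coupling about the vertical relative to the dock, rad, counter-clockwise from above; held by a light friction of 0.05 N m
- plunger (a joint): How far the coupling is pressed down, m: 0 up, 0.008 at the bottom stop. Sprung: about 3 N to start moving it, 11 N at the stop; the molinillo's weight alone does not move it
- cup: Heavy white ceramic cup, outer diameter 60 mm, inner 48 mm, 75 mm high, inner floor 8 mm up; origin at the centre of its underside. The molinillo stands upright in it
- beater: Small wooden molinillo (chocolate beater), 185 mm long, about 0.16 kg, standing foot down: ribbed steel foot, a 32 mm wide steel collar 32 to 38 mm up, an 18 mm round wooden stem, and at the top a square carved head whose flats face along the foot's ribs. Origin at the centre of the foot's underside, z up along the stem, x and y along the ribs
- beater_foot (a point): Centre of the underside of the molinillo's foot (its origin). The foot has four ribs in an upright cross: 30 mm across, each 8 mm thick, 32 mm high, bevelled 2 mm at the tip
- beater_head (a point): Centre of the molinillo's square head, 34 x 34 mm, 54 mm high, 146 mm above the foot; a good place to grip, across two flats. A small knob rises 12 mm above the head
- shaker_a: Square glass shaker with a steel screw top, 42 x 42 x 88 mm; origin under its centre; to be left alone
- shaker_b: Second square glass shaker, the same as the first; to be left alone
- pot: Lidded terracotta pot, 140 mm wide, 147 mm high, at the far side; origin under its centre; to be left alone
- bowl: Blue ceramic bowl, 116 mm wide, 50 mm high; origin under its centre; to be left alone
- spoon: Wooden spoon, about 170 mm long, lying on the left; to be left alone
- jar: Amber glass jar with a steel cap, 68 mm wide, 110 mm high; origin under its centre; to be left alone
Things that resemble listed ones, but are neither listed nor needed, are in the scene too. What is meant by the dock is not pink or purple, and is the larger of those in its own colour.

How it is judged:
By the outcome, as a careful person would: the job done as asked, in the order asked, and still so for the second after the job is handed in, while the arm keeps its last pose, push and grip.
It also fails if it takes over 58 s, if anything falls off the work surface, if the arm or the gripper's body presses on something with over 40 N, if the wrist force passes 120 N, or if a joint passes its speed limit or range.

## Working session

There is one attempt and no reset: what is moved stays moved. The work goes in short steps, Python scripts to look and compute and a tool call to move; the robot and the scene stay as the last step left them, time stands still between calls to the robot, and variables do not carry over. Pictures are saved under pics/ and viewed, at most 10 in all, crops included, and the job is handed in when it is done.

Besides the shell and the picture viewer there is one more tool, called after "Call:" by a JSON object that holds its "name" and its "arguments". jog_arm: Moves the arm, as the interface text tells. Its arguments: {"type":"object","properties":{"deltas":{"type":"string"},"gripper":{"type":"number"},"squeeze":{"type":"number"}},"required":["deltas"]}

```bash
mkdir -p pics
cat > h.py <<'E'
import numpy as np, cv2
from plant import get_state, cams, ctrl
def read(n):
    c=cams.read_camera(n); f=192/np.tan(np.radians(c['vfov'])/2)
    c['K']=np.array([[f,0,c['cx']],[0,f,c['cy']],[0,0,1]]); c['R']=cv2.Rodrigues(np.array(c['rvec'],float))[0]
    c['t']=np.array(c['tvec'],float).ravel(); c['d']=np.array(c['distortion'],float); return c
def ray(c,uv):
    p=cv2.undistortPoints(np.array(uv,float).reshape(-1,1,2),c['K'],c['d']).reshape(-1,2)
    d=np.c_[p,np.ones(len(p))]@c['R']; o=-c['R'].T@c['t']; return o,d/np.linalg.norm(d,axis=1)[:,None]
def onz(c,uv,z):
    o,d=ray(c,uv); return o+d*((z-o[2])/d[:,2])[:,None]
def proj(c,P):
    return cv2.projectPoints(np.array(P,float).reshape(-1,1,3),c['R'],c['t'],c['K'],c['d'])[0].reshape(-1,2)
def tri(c1,u1,c2,u2):
    A=np.zeros((3,3));b=np.zeros(3)
    for c,u in((c1,u1),(c2,u2)):
        o,d=ray(c,u);M=np.eye(3)-np.outer(d[0],d[0]);A+=M;b+=M@o
    return np.linalg.solve(A,b)
E
python3 - <<'E'
from h import *
a=read('scene');b=read('side');w=read('wrist')
for n,c in(('scene',a),('side',b),('wrist',w)):
    cv2.imwrite(f'pics/{n}0.png',c['color']); print(n,-c['R'].T@c['t'],c['R'][2])
cv2.imwrite('pics/v1.png',cv2.resize(a['color'],(800,600),interpolation=cv2.INTER_CUBIC))
cv2.imwrite('pics/v2.png',cv2.resize(b['color'],(800,600),interpolation=cv2.INTER_CUBIC))
print(get_state())
E
```

```text
scene [ 1.36173145 -0.37367576  1.04743721] [-0.63535273  0.24863031 -0.73110182]
side [0.41247978 0.75662136 0.9590803 ] [ 0.09179354 -0.67520146 -0.73189954]
wrist [ 0.25452936 -0.62912312  0.3727477 ] [-0.29630764 -0.07955623 -0.95177339]
{'time': 0.15, 'qpos': array([-1.45401290e+00,  2.87041945e-01,  1.57782644e+00,  1.13732947e-05,
        1.27857737e+00, -1.50012692e-01]), 'dq': array([-0.00015681, -0.00086084, -0.0049494 ,  0.00040677,  0.00172661,
       -0.00189222]), 'joint_efforts': array([-2.83759482e-04, -4.06604290e+01, -2.93142217e+01, -1.63655977e-04,
        3.96153322e-03,  4.07001233e-07]), 'eef_pos': array([ 0.17792657, -0.65064647,  0.24921942]), 'tcp_rot': array([ 9.91115458e-01,  1.33001088e-01,  2.08368900e-05, -9.26332235e-04]), 'contact_force': array([0.18117903, 0.25356937, 0.86833667]), 'wrist_torque': array([ 0.04880245, -0.06162572,  0.02982572]), 'finger_force': 0.0, 'opening': 0.9990634254517057}
```

View pics/v1.png

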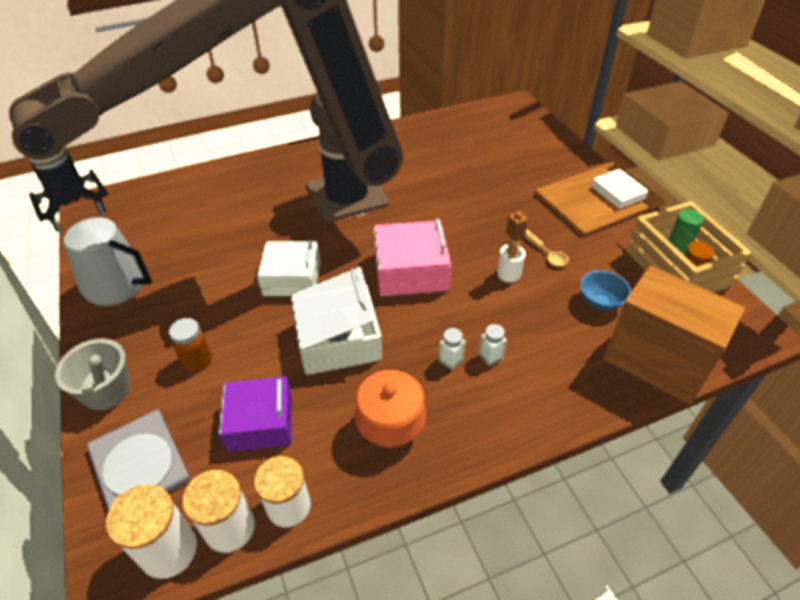

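View pics/v2.png

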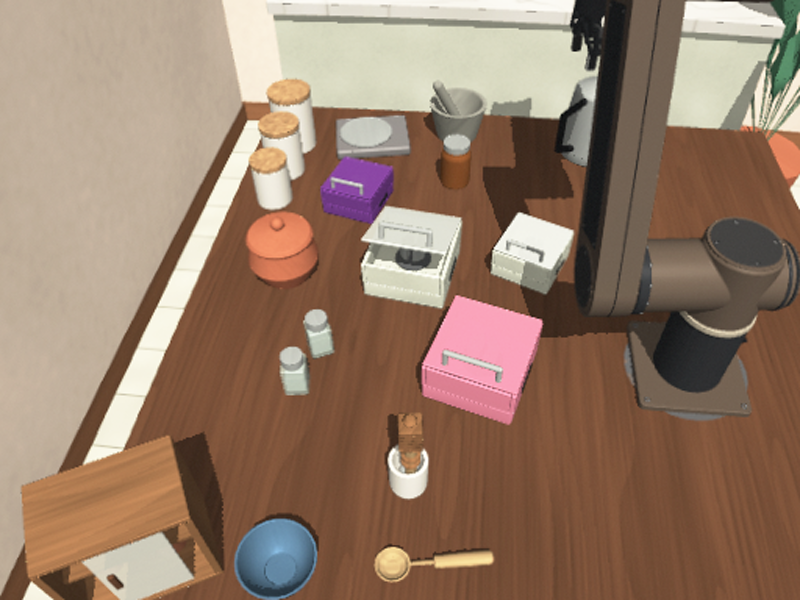

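The scene view shows four dock-like boxes (px in the 800x600 views):
- Small white at scene (290,268) / side (532,250).
- Large white at scene (337,320) / side (412,255), slightly ajar with the coupling visible.
- Pink at scene (412,257).
- Purple at scene (257,413).

I choose the large white one. The molinillo in its cup is at scene (512,250) / side (408,455). Next is one close crop to check.

Run:
```python
import cv2,numpy as np
a=cv2.imread('pics/scene0.png');b=cv2.imread('pics/side0.png')
def crop(i,x,y): return cv2.resize(i[y:y+75,x:x+100],(400,300),interpolation=cv2.INTER_CUBIC)
cv2.imwrite('pics/c1.png',np.vstack([np.hstack([crop(a,168,168),crop(b,214,128)]),np.hstack([crop(a,278,118),crop(b,212,250)])]))
```

```text
(no output)
```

View pics/c1.png

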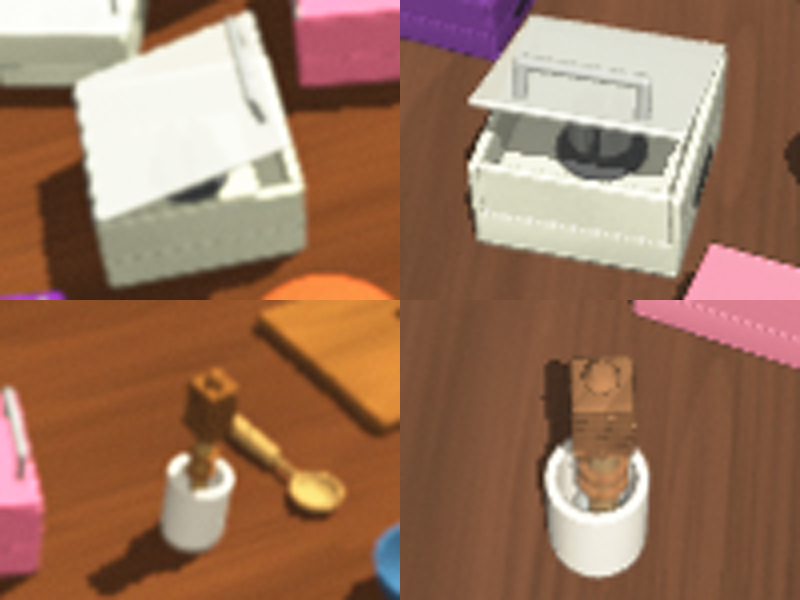

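The crop confirms the large white dock: hatch ajar, hinge on the far (-y) side, free edge towards the side camera, black coupling inside. Its front base corners are at side-crop (478,240) and (680,275). The molinillo head is at scene-crop (213,400) and side-crop (603,380).

```bash
cat > m.py <<'E'
from h import *
a=read('scene');b=read('side')
A=lambda x,y:(168+(x-1.5)/4,168+(y-1.5)/4); B=lambda x,y:(214+(x-401.5)/4,128+(y-1.5)/4)
A2=lambda x,y:(278+(x-1.5)/4,118+(y-301.5)/4); B2=lambda x,y:(212+(x-401.5)/4,250+(y-301.5)/4)
pr=lambda n,v:print(n,np.round(v,4))
s=onz(b,[B(478,240),B(680,275)],0);pr('side base',s)
q=onz(a,[A(305,247),A(113,287)],0);pr('scene base',q)
pr('corner rim',tri(a,A(302,188),b,B(472,165)))
pr('free edge +x', tri(a,A(284,150),b,B(470,103)))
pr('free edge -x', tri(a,A(250,12),b,B(692,136)))
pr('hinge edge +x', tri(a,A(107,218),b,B(530,16)))
pr('hinge edge -x', tri(a,A(76,88),b,B(724,45)))
pr('cup base s',onz(b,[B2(598,548)],0));pr('cuprim side/scene',np.r_[onz(b,[B2(597,485)],.075),onz(a,[A2(200,475)],.075)])
pr('head', tri(a,A2(213,378),b,B2(604,376)))
E
python3 m.py
```

```text
side base [[ 0.6019 -0.1216  0.    ]
 [ 0.4448 -0.1007  0.    ]]
scene base [[ 0.5961 -0.1206  0.    ]
 [ 0.5734 -0.2862  0.    ]]
corner rim [ 0.6004 -0.1206  0.0832]
free edge +x [ 0.5999 -0.1329  0.1345]
free edge -x [ 0.4409 -0.1071  0.1385]
hinge edge +x [ 0.5782 -0.2793  0.0949]
hinge edge -x [ 0.4239 -0.2642  0.0899]
cup base s [[0.4725 0.2799 0.    ]]
cuprim side/scene [[0.4725 0.2779 0.075 ]
 [0.4717 0.2684 0.075 ]]
head [0.4665 0.2714 0.185 ]
```

Call:
{"name": "jog_arm", "arguments": {"deltas": ".65 .98 .1 0 0 -.2;.65 .98 .1 0 0 -.2;.65 .98 .1 0 0 -.2;.65 .98 .1 0 0 -.2;.65 .98 .1 0 0 -.2;.65 .98 .1 0 0 -.2;.65 .98 .1 0 0 -.2;.65 .98 .1 0 0 -.2;.65 .98 .1 0 0 -.2;.65 .98 .1 0 0 -.2;.65 .98 .1 0 0 -.2;.65 .98 .1 0 0 -.2;.65 .98 .1 0 0 -.2;.65 .98 .1 0 0 -.2;.65 .98 .1 0 0 -.2;.65 .98 .1 0 0 -.2;.65 .98 .1 0 0 -.2;.65 .98 .1 0 0 -.2;.65 .98 .1 0 0 -.2;.65 .98 .1 0 0 -.2", "gripper": 0.6}}

```text
time: 2.75
eef_pos: [0.4383, -0.2584, 0.2904]
tcp_rot: [0.998, -0.067, 0.0, 0.0]
contact_force: [0.1, -0.2, 0.2]
opening: 0.599
finger_force: 0.0
```

Call:
{"name": "jog_arm", "arguments": {"deltas": ".65 .98 .1 0 0 0;.65 .98 .1 0 0 0;.65 .98 .1 0 0 0;.65 .98 .1 0 0 0;.65 .98 0 0 0 0;.65 .98 0 0 0 0;0 0 0 0 0 0"}}

```text
time: 3.62
eef_pos: [0.5163, -0.1405, 0.2982]
tcp_rot: [0.998, -0.065, -0.0, -0.0]
contact_force: [-0.3, -0.7, -0.9]
opening: 0.595
finger_force: 0.0
```

```bash
cat > p.py <<'E'
from h import *
c0=np.array([.5094,-.194,0]);yaw=-.133
X=np.array([np.cos(yaw),np.sin(yaw),0]);Y=np.array([-X[1],X[0],0]);Z=np.array([0,0,1.])
def hatch(th,y,z,x=0): return c0-.081*Y+.088*Z+x*X+Y*(y*np.cos(th)-z*np.sin(th))+Z*(y*np.sin(th)+z*np.cos(th))
E
python3 - <<'E'
from p import *
s=get_state();print(s['eef_pos'],s['tcp_rot'],s['time'])
w=read('wrist');b=read('side')
im=cv2.resize(w['color'],None,fx=1.5,fy=1.5)
for th,col in((.27,(0,0,255)),(.32,(0,255,0))):
    for x in(-.045,0,.045):
        for cam,i in((w,0),(b,1)):
            q=proj(cam,hatch(th,.15,.034,x))
            if i==0: cv2.circle(im,tuple(int(v*1.5) for v in q[0]),3,col,-1)
            else: print(th,x,'side crop',(q[0]-[214,128])*4+[400,0])
cv2.imwrite('pics/w1.png',im)
E
```

```text
[ 0.51631436 -0.14049193  0.29821369] [ 9.97859509e-01 -6.53940771e-02 -1.10008529e-04 -4.56925131e-05] 3.625
0.27 -0.045 side crop [649.58542043  82.08066911]
0.27 0 side crop [587.06670787  72.46032806]
0.27 0.045 side crop [525.38670463  63.00860402]
0.32 -0.045 side crop [650.89696758  71.37424981]
0.32 0 side crop [588.25151834  61.8076057 ]
0.32 0.045 side crop [526.44797782  52.41178083]
```

View pics/w1.png

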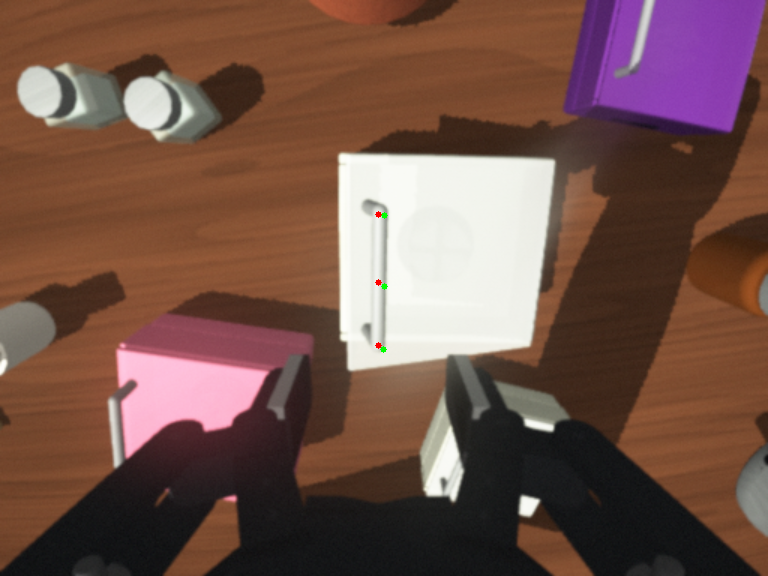

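The wrist view shows the predicted handle points (red for 0.27 rad, green for 0.32) lying on the bar at (378,283). The dock pose therefore holds, with the hatch at about 0.285 rad. Descending onto the bar now.

Call:
{"name": "jog_arm", "arguments": {"deltas": "0 0 -.92 0 0 0;0 0 -.92 0 0 0;0 0 -.92 0 0 0;0 0 -.92 0 0 0;0 0 -.92 0 0 0;0 0 -.92 0 0 0;0 0 -.92 0 0 0;0 0 0 0 0 0", "gripper": 0.4}}

```text
time: 4.72
eef_pos: [0.5149, -0.1409, 0.1673]
tcp_rot: [0.998, -0.067, -0.002, -0.001]
contact_force: [-0.6, 0.2, 0.2]
opening: 0.402
finger_force: 0.0
```

Call:
{"name": "jog_arm", "arguments": {"deltas": "0 0 0 0 0 0;0 0 0 0 0 0;0 0 0 0 0 0;0 0 0 0 0 0", "gripper": 0, "squeeze": 25}}

```text
time: 5.22
eef_pos: [0.5166, -0.141, 0.1705]
tcp_rot: [0.998, -0.067, 0.001, -0.0]
contact_force: [1.5, 5.1, 4.3]
opening: 0.103
finger_force: 25.2
```

Run:
```python
from p import *
p=None
for th in np.arange(.285,1.80,.1):
    q=hatch(th,.15,.034)
    if p is not None: print(round(th,3),np.round((q-p)/.02,2),np.round(q,4))
    p=q
```

```text
0.385 [-0.05 -0.4   0.65] [ 0.5154 -0.1491  0.1758]
0.485 [-0.06 -0.47  0.61] [ 0.5142 -0.1585  0.188 ]
0.585 [-0.07 -0.52  0.56] [ 0.5128 -0.1689  0.1992]
0.685 [-0.08 -0.58  0.5 ] [ 0.5112 -0.1805  0.2092]
0.785 [-0.08 -0.62  0.44] [ 0.5095 -0.1929  0.2181]
0.885 [-0.09 -0.66  0.38] [ 0.5078 -0.2062  0.2256]
0.985 [-0.09 -0.7   0.31] [ 0.5059 -0.2202  0.2318]
1.085 [-0.1  -0.72  0.24] [ 0.504  -0.2347  0.2365]
1.185 [-0.1  -0.74  0.16] [ 0.502  -0.2496  0.2398]
1.285 [-0.1  -0.76  0.09] [ 0.4999 -0.2647  0.2415]
1.385 [-0.1  -0.76  0.01] [ 0.4979 -0.2799  0.2417]
1.485 [-0.1  -0.76 -0.07] [ 0.4959 -0.2951  0.2404]
1.585 [-0.1  -0.75 -0.14] [ 0.4939 -0.3101  0.2375]
1.685 [-0.1  -0.73 -0.22] [ 0.4919 -0.3247  0.2331]
1.785 [-0.09 -0.71 -0.29] [ 0.49   -0.3388  0.2273]
```

Call:
{"name": "jog_arm", "arguments": {"deltas": "-.05 -.4 .65 0 0 0;-.06 -.47 .61 0 0 0;-.07 -.52 .56 0 0 0;-.08 -.58 .5 0 0 0;-.08 -.62 .44 0 0 0;0 0 0 0 0 0"}}

```text
time: 5.98
eef_pos: [0.5091, -0.1932, 0.2271]
tcp_rot: [0.998, -0.067, -0.0, -0.001]
contact_force: [-4.2, 5.8, 8.8]
opening: 0.105
finger_force: 25.1
```

Call:
{"name": "jog_arm", "arguments": {"deltas": "-.09 -.66 .38 0 0 0;-.09 -.7 .31 0 0 0;-.1 -.72 .24 0 0 0;-.1 -.74 .16 0 0 0;-.1 -.76 .09 0 0 0;0 0 0 0 0 0"}}

```text
time: 6.72
eef_pos: [0.4987, -0.2667, 0.2496]
tcp_rot: [0.998, -0.067, -0.001, 0.002]
contact_force: [-5.2, 0.9, 5.9]
opening: 0.103
finger_force: 25.3
```

Call:
{"name": "jog_arm", "arguments": {"deltas": "-.1 -.76 .01 0 0 0;-.1 -.76 -.07 0 0 0;-.1 -.75 -.14 0 0 0;-.1 -.73 -.22 0 0 0;-.1 -.72 -.27 0 0 0;0 0 0 0 0 0;0 0 0 0 0 0"}}

```text
time: 7.6
eef_pos: [0.4884, -0.3397, 0.2336]
tcp_rot: [0.998, -0.067, -0.002, 0.0]
contact_force: [-6.5, 0.0, -0.8]
opening: 0.105
finger_force: 25.1
```

Call:
{"name": "jog_arm", "arguments": {"deltas": "0 0 0 0 0 0;0 0 0 0 0 0;0 -.1 .5 0 0 0;0 -.1 .5 0 0 0;0 -.15 .8 0 0 0;0 -.1 1 0 0 0;0 0 1 0 0 0;0 0 1 0 0 0", "gripper": 0.2}}

```text
time: 8.6
eef_pos: [0.4897, -0.3484, 0.3325]
tcp_rot: [0.998, -0.067, 0.0, 0.0]
contact_force: [-0.1, 1.0, 0.7]
opening: 0.2
finger_force: 0.0
```

Run:
```python
from p import *
b=read('side')
def crop(i,x,y,w,h,s=4): return cv2.resize(i[y:y+h,x:x+w],None,fx=s,fy=s,interpolation=cv2.INTER_CUBIC)
im=b['color'].copy()
cv2.imwrite('pics/s1.png',im)
t=crop(im,200,110,100,100)
for th,col in((1.65,(0,0,255)),(1.785,(0,255,0))):
    for x in(-.079,.079):
        for cam in(b,):
            q=(proj(cam,hatch(th,.164,.003,x))[0]-[200,110]+.5)*4; cv2.circle(t,tuple(int(v) for v in q),3,col,-1)
q=(proj(b,c0+.08*Z)[0]-[200,110]+.5)*4; cv2.circle(t,tuple(int(v) for v in q),3,(255,0,0),-1)
cv2.imwrite('pics/s1c.png',t)
```

```text
(no output)
```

View pics/s1c.png

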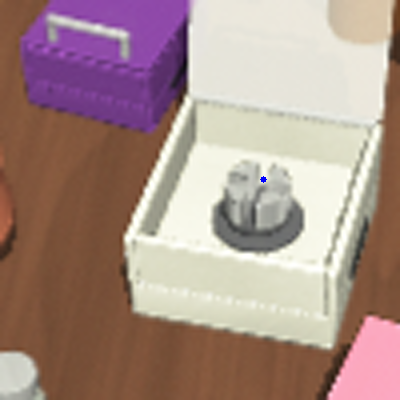

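The hatch stands upright and the coupling is exposed; the predicted centre (263,180) falls on it. Moving over it for a wrist view of the slots.

Call:
{"name": "jog_arm", "arguments": {"deltas": ".1 .95 0 0 0 0;.1 .95 0 0 0 0;.1 .95 0 0 0 0;.1 .95 -.1 0 0 0;.1 .95 -.3 0 0 0;.1 .95 -.5 0 0 0;.1 .95 -.5 0 0 0;.1 .95 -.5 0 0 0;.1 .95 -.5 0 0 0;0 0 0 0 0 0;0 0 0 0 0 0"}}

```text
time: 10.02
eef_pos: [0.5078, -0.1775, 0.2829]
tcp_rot: [0.998, -0.066, 0.0, 0.0]
contact_force: [-0.5, -0.1, -0.2]
opening: 0.199
finger_force: 0.0
```

Run:
```python
from p import *
w=read('wrist');cv2.imwrite('pics/w2raw.png',w['color'])
print(get_state()['eef_pos'],w['K'][0,0])
q=proj(w,c0+.08*Z)[0];print(q)
x0,y0=(q-40).astype(int)
t=cv2.resize(w['color'][y0:y0+80,x0:x0+80],None,fx=7,fy=7,interpolation=cv2.INTER_CUBIC)
print(x0,y0)
# metric top-down view of plane z=.08
cv2.imwrite('pics/w2.png',t)
```

```text
[ 0.50785506 -0.17782596  0.2830924 ] 276.40386544465616
[265.75606726 170.32145193]
225 130
```

View pics/w2.png

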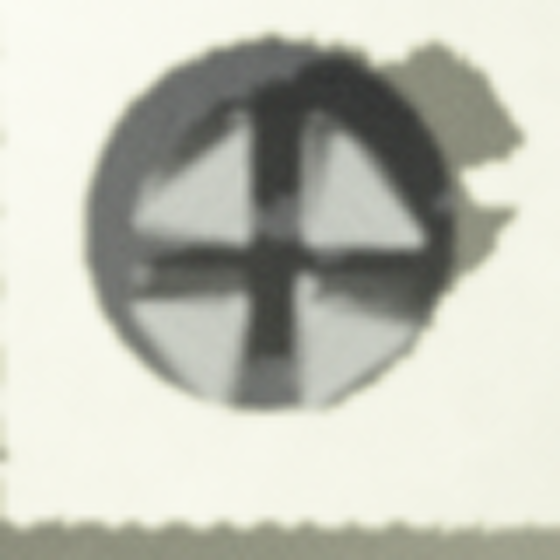

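The view shows the coupling with its crossed slots meeting at crop (275,268), nearly aligned with the image axes. Next I extract the four bright quadrants and rectify them to z=0.08.

```bash
cat > r.py <<'E'
from p import *
w=read('wrist');g=cv2.cvtColor(w['color'],cv2.COLOR_BGR2GRAY)
# rectified top-down patch at z=.08, 0.25 mm/px, world axes (col=+x,row=-y)
n=320;s=.00025
jj,ii=np.meshgrid(np.arange(n),np.arange(n))
P=np.c_[(c0[0]+(jj.ravel()-n/2)*s),(c0[1]-(ii.ravel()-n/2)*s),np.full(n*n,.08)]
m=proj(w,P).astype(np.float32).reshape(n,n,2)
r=cv2.remap(g,m[...,0],m[...,1],cv2.INTER_CUBIC)
print(np.unique(r//10*10,return_counts=True))
k=cv2.morphologyEx(((r>140)&(r<222)).astype(np.uint8),cv2.MORPH_OPEN,np.ones((9,9)))
N,l,st,ce=cv2.connectedComponentsWithStats(k)
vis=cv2.cvtColor(r,cv2.COLOR_GRAY2BGR)
for i in range(1,N):
    if st[i,4]<400: continue
    cn=max(cv2.findContours((l==i).astype(np.uint8),0,cv2.CHAIN_APPROX_NONE)[0],key=len)
    print(st[i],ce[i]);cv2.drawContours(vis,[cn],-1,(0,0,255),1)
cv2.imwrite('pics/r.png',cv2.resize(vis,None,fx=1.8,fy=1.8))
np.save('r.npy',r)
E
python3 r.py
```

```text
(array([ 50,  60,  70,  80,  90, 100, 110, 120, 130, 140, 150, 160, 170,
       180, 190, 200, 210, 220, 230, 240], dtype=uint8), array([ 2403,  5124,  3572,  2643,  2843,  4173,  6629,  2640,  4100,
        3421,  2136,  2099,  2280,  2626,  5418,  6598,   912,  1158,
        2296, 39329]))
[  79   50   85   80 4691] [127.26327009  91.99232573]
[ 195   61   78   86 4400] [228.87795455 108.9375    ]
[  67  153   98   97 5409] [109.47328527 193.0966907 ]
[ 176  172   83   83 4300] [210.39744186 210.30302326]
[296 242  19  40 443] [305.04288939 261.43115124]
[ 151  281   51   39 1261] [178.15305313 298.29738303]
```

View pics/r.png

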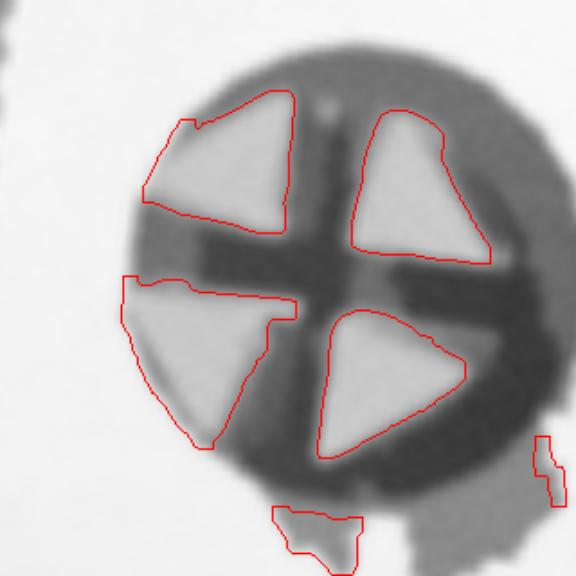

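Call:
{"name": "jog_arm", "arguments": {"deltas": "-.25 -.2 -.9 0 0 0;-.25 -.2 -.9 0 0 0;-.25 -.2 -.9 0 0 0;-.25 -.1 -.9 0 0 0;0 0 0 0 0 0;0 0 0 0 0 0;0 0 0 0 0 0"}}

```text
time: 11.0
eef_pos: [0.4883, -0.1915, 0.2116]
tcp_rot: [0.998, -0.066, 0.001, 0.0]
contact_force: [-0.1, -0.1, 0.3]
opening: 0.201
finger_force: 0.0
```

```bash
python3 r.py
python3 - <<'E'
import cv2,numpy as np
r=np.load('r.npy')
e=cv2.Canny(cv2.GaussianBlur(r,(0,0),2),30,80)
L=cv2.HoughLinesP(e,1,np.pi/360,25,minLineLength=40,maxLineGap=8)
v=cv2.cvtColor(r,cv2.COLOR_GRAY2BGR)
v=cv2.resize(v,None,fx=1.8,fy=1.8)
for x1,y1,x2,y2 in L[:,0]:
    a=np.arctan2(-(y2-y1),x2-x1); a4=(a+np.pi/4)%(np.pi/2)-np.pi/4
    if abs(a4)<.35: print((x1,y1,x2,y2),round(a4,3),round(np.hypot(x2-x1,y2-y1)));cv2.line(v,(int(x1*1.8),int(y1*1.8)),(int(x2*1.8),int(y2*1.8)),(0,0,255),1)
cv2.circle(v,(288,288),3,(255,0,0),-1)
cv2.imwrite('pics/r2.png',v)
E
```

```text
(array([ 50,  60,  70,  80,  90, 100, 110, 120, 130, 140, 150, 160, 170,
       180, 190, 200, 210, 220, 230, 240], dtype=uint8), array([ 4718,  5569,  2533,  2076,  2592,  4858,  5422,  2052,  5197,
        2170,  1786,  1839,  2002,  2388,  9353,  2031,   755,  1003,
        4322, 39734]))
[  0   0  12  48 444] [ 4.41891892 20.57207207]
[  79   50   84   81 4548] [127.66952507  92.38016711]
[ 194   63   79   84 4147] [228.02604292 110.84615385]
[  67  158   92   85 4718] [109.14773209 192.88066978]
[ 177  176   81   78 3897] [209.96920708 211.63843983]
(np.int32(206), np.int32(139), np.int32(270), np.int32(148)) -0.14 65
(np.int32(113), np.int32(162), np.int32(163), np.int32(170)) -0.159 51
(np.int32(174), np.int32(253), np.int32(180), np.int32(211)) -0.142 42
(np.int32(221), np.int32(179), np.int32(268), np.int32(186)) -0.148 48
```

View pics/r2.png

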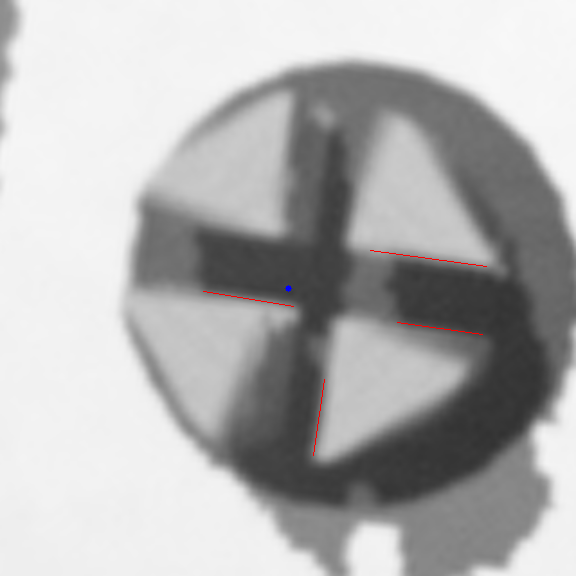

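The slot lines give the coupling angle as about -0.147 rad and its centre as (0.5115, -0.192). The 9.8 mm slot width agrees with the given 10 mm. Moving to the molinillo now.

Call:
{"name": "jog_arm", "arguments": {"deltas": "0 0 1 0 0 0;0 .5 1 0 0 0;0 1 1 0 0 0;0 1 .8 0 0 0;-.1 1 .5 0 0 0;-.1 1 .2 0 0 0;-.1 1 0 0 0 0;-.1 1 0 0 0 0;-.1 1 0 0 0 0;-.1 1 0 0 0 0;-.1 1 0 0 0 0;-.1 1 0 0 0 0;-.1 1 0 0 0 0;-.1 1 0 0 0 0;-.1 1 0 0 0 0;-.1 1 0 0 0 0;-.1 1 0 0 0 0;-.1 1 0 0 0 0;-.1 1 0 0 0 0;-.1 1 0 0 0 0", "gripper": 0.65}}

```text
time: 13.55
eef_pos: [0.4546, 0.1799, 0.2994]
tcp_rot: [0.998, -0.066, -0.001, 0.0]
contact_force: [-0.1, 0.2, -0.2]
opening: 0.647
finger_force: 0.0
```

Call:
{"name": "jog_arm", "arguments": {"deltas": "-.1 1 0 0 0 0;-.1 1 0 0 0 0;-.1 1 0 0 0 0;-.1 1 0 0 0 0;-.1 .8 0 0 0 0;0 0 0 0 0 0;0 0 0 0 0 0;0 0 0 0 0 0"}}

```text
time: 14.55
eef_pos: [0.4457, 0.2742, 0.3005]
tcp_rot: [0.998, -0.067, -0.0, 0.0]
contact_force: [0.5, -0.1, -1.6]
opening: 0.649
finger_force: 0.0
```

Run:
```python
from p import *
w=read('wrist');print(get_state()['eef_pos'])
h=np.array([.467,.272])
q=proj(w,[*h,.181])[0];print(q)
x0,y0=np.clip((q-55).astype(int),0,[512-110,384-110]);print(x0,y0)
cv2.imwrite('pics/w3raw.png',w['color'])
cv2.imwrite('pics/w3.png',cv2.resize(w['color'][y0:y0+110,x0:x0+110],None,fx=5,fy=5,interpolation=cv2.INTER_CUBIC))
import pickle;pickle.dump({k:w[k] for k in('K','R','t','d')},open('w3.pkl','wb'))
```

```text
[0.44574376 0.27419168 0.30053955]
[252.01687121 171.97505507]
197 116
```

View pics/w3.png

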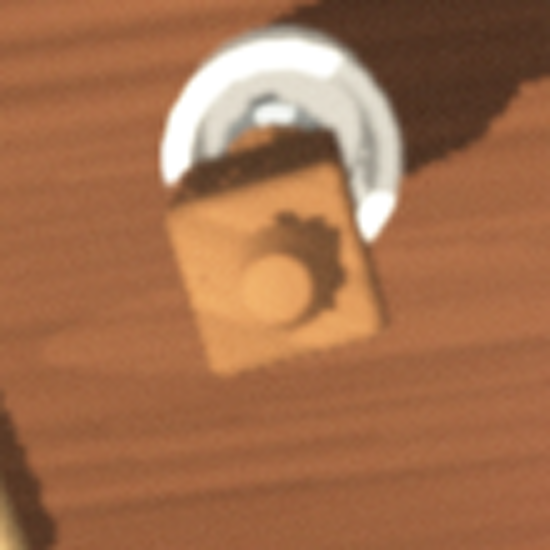

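The view shows the head's top face with corners at crop (172,208), (342,160), (385,322) and (215,375), and the cup rim centred near (283,148).

Run:
```python
from p import *
import pickle;w=pickle.load(open('w3.pkl','rb'))
f=lambda x,y:(197+(x-2)/5,116+(y-2)/5)
c=onz(w,[f(172,208),f(342,160),f(385,322),f(215,375)],.181)
print(np.round(c,4),c.mean(0))
for i in range(4):
    v=c[(i+1)%4]-c[i];a=np.arctan2(v[1],v[0]);print(np.linalg.norm(v),(a+np.pi/4)%(np.pi/2)-np.pi/4)
print(onz(w,[f(283,148)],.075),onz(w,[f(278,288)],.193))
```

```text
[[0.4828 0.2887 0.181 ]
 [0.4873 0.2578 0.181 ]
 [0.457  0.2535 0.181 ]
 [0.4511 0.2857 0.181 ]] [0.46954047 0.27141603 0.181     ]
0.0312532355876882 0.14214572597380348
0.03060008964178867 0.13891681666693012
0.03268403994938896 0.18034117082508727
0.03188358452883738 0.09490100455556616
[[0.47607651 0.26917172 0.075     ]] [[0.46874025 0.2716193  0.193     ]]
```

Call:
{"name": "jog_arm", "arguments": {"deltas": ".4 -.05 0 0 0 .9;.4 -.05 0 0 0 .9;.37 -.04 0 0 0 .93;0 0 -.5 0 0 0;0 0 -.9 0 0 0;0 0 -.9 0 0 0;0 0 -1 0 0 0;0 0 -1 0 0 0;0 0 -1 0 0 0;0 0 -1 0 0 0;0 0 -1 0 0 0;0 0 0 0 0 0;0 0 0 0 0 0"}}

```text
time: 16.23
eef_pos: [0.469, 0.272, 0.1546]
tcp_rot: [0.998, 0.07, 0.0, -0.0]
contact_force: [0.2, -0.8, 0.8]
opening: 0.647
finger_force: 0.0
```

Call:
{"name": "jog_arm", "arguments": {"deltas": "0 0 0 0 0 0;0 0 0 0 0 0;0 0 0 0 0 0;0 0 0 0 0 0;0 0 0 0 0 0", "gripper": 0, "squeeze": 70}}

```text
time: 16.85
eef_pos: [0.4698, 0.2721, 0.1557]
tcp_rot: [0.998, 0.07, 0.001, -0.0]
contact_force: [0.6, -0.4, 5.6]
opening: 0.385
finger_force: 69.8
```

Call:
{"name": "jog_arm", "arguments": {"deltas": "0 0 .4 0 0 0;0 0 .7 0 0 0;0 0 .9 0 0 0;0 0 .9 0 0 0;0 0 .9 0 0 0;0 0 .9 0 0 0;0 0 .9 0 0 0;0 0 .9 0 0 0;0 0 .9 0 0 0;0 0 .6 0 0 0;.1 -.4 0 0 0 -.15;.1 -.8 0 0 0 -.15;.1 -.9 0 0 0 -.15;.1 -.9 0 0 0 -.15;.1 -.9 0 0 0 -.15;.1 -.9 0 0 0 -.15;.1 -.9 0 0 0 -.15;.1 -.9 0 0 0 -.15;.1 -.9 0 0 0 -.15;.1 -.9 0 0 0 -.15"}}

```text
time: 19.35
eef_pos: [0.4891, 0.1027, 0.3146]
tcp_rot: [1.0, -0.006, 0.0, -0.0]
contact_force: [0.4, -0.1, -2.4]
opening: 0.389
finger_force: 69.6
```

Call:
{"name": "jog_arm", "arguments": {"deltas": ".1 -.9 0 0 0 -.15;.1 -.9 0 0 0 -.15;.1 -.9 0 0 0 -.15;.1 -.9 0 0 0 -.15;.1 -.9 0 0 0 -.15;.1 -.9 0 0 0 -.15;.1 -.9 0 0 0 -.15;.1 -.9 0 0 0 -.15;.1 -.9 0 0 0 -.15;.1 -.9 0 0 0 -.02;.1 -.9 0 0 0 0;0 -.9 0 0 0 0;0 -.9 0 0 0 0;0 -.9 0 0 0 0;0 -.9 0 0 0 0;0 -.7 0 0 0 0;0 -.4 0 0 0 0;0 0 0 0 0 0;0 0 0 0 0 0;0 0 0 0 0 0"}}

```text
time: 21.85
eef_pos: [0.511, -0.1876, 0.3146]
tcp_rot: [0.997, -0.073, 0.0, -0.0]
contact_force: [-0.3, 0.2, -2.1]
opening: 0.389
finger_force: 69.6
```

Run:
```python
from p import *
s=get_state();R=cv2.Rodrigues
from scipy.spatial.transform import Rotation as Ro
m=Ro.from_quat(s['tcp_rot']).as_matrix();print(s['eef_pos'],np.arctan2(m[1,0],m[0,0]),s['contact_force'],s['opening'],s['finger_force'],s['time'])
print('delta units',(np.array([.5115,-.192])-s['eef_pos'][:2])/.02)
```

```text
[ 0.51102843 -0.18758681  0.31457135] -0.14644779911615574 [-0.28994683  0.21682038 -2.13579072] 0.38884865248666445 69.57104802131653 21.85
delta units [ 0.02357852 -0.22065959]
```

Call:
{"name": "jog_arm", "arguments": {"deltas": ".03 -.22 -.5 0 0 0;0 0 -.9 0 0 0;0 0 -.9 0 0 0;0 0 -.8 0 0 0;0 0 0 0 0 0;0 0 0 0 0 0;0 0 0 0 0 0"}}

```text
time: 22.72
eef_pos: [0.5121, -0.1928, 0.2536]
tcp_rot: [0.997, -0.074, 0.001, 0.0]
contact_force: [-1.0, 0.4, -1.4]
opening: 0.391
finger_force: 69.6
```

Run:
```python
from p import *
a=read('scene');b=read('side');w=read('wrist')
print(get_state()['eef_pos'])
p=[.5115,-.192,.10];out=[]
for c,h in((a,50),(b,50)):
    q=proj(c,p)[0].astype(int)-[37,h//2+12];t=cv2.resize(c['color'][q[1]:q[1]+75,q[0]:q[0]+75],(400,400),interpolation=cv2.INTER_CUBIC)
    for z,col in((.08,(0,0,255)),(.1,(0,255,0)),(.135,(255,0,0))):
        u=(proj(c,[.5115,-.192,z])[0]-q+.5)*400/75;cv2.circle(t,tuple(int(v) for v in u),2,col,-1)
    out.append(t)
cv2.imwrite('pics/ins.png',np.hstack(out))
```

```text
[ 0.51186501 -0.19264741  0.25326211]
```

View pics/ins.png

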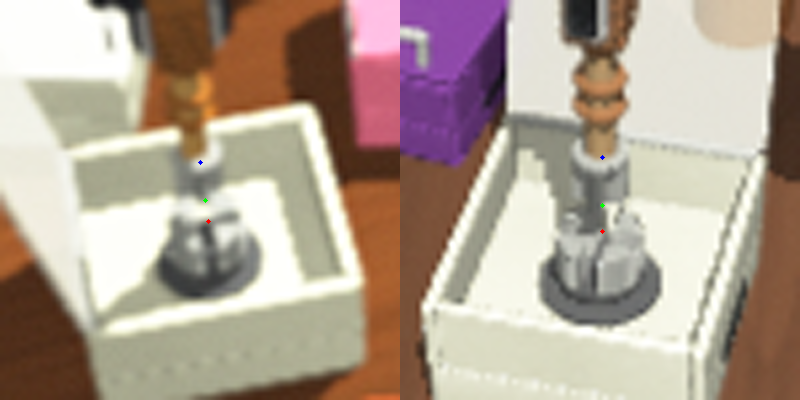

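Both views show the foot directly above the coupling, with the predicted axis points running through the collar, the foot and the coupling's centre. Descending gently.

Call:
{"name": "jog_arm", "arguments": {"deltas": "0 0 -.5 0 0 0;0 0 -.5 0 0 0;0 0 -.3 0 0 0;0 0 -.2 0 0 0;0 0 -.2 0 0 0;0 0 -.2 0 0 0;0 0 0 0 0 0"}}

```text
time: 23.75
eef_pos: [0.5117, -0.1925, 0.2141]
tcp_rot: [0.997, -0.074, 0.0, 0.0]
contact_force: [1.1, -0.6, -2.8]
opening: 0.388
finger_force: 69.6
```

Call:
{"name": "jog_arm", "arguments": {"deltas": "0 0 -.2 0 0 0;0 0 -.2 0 0 0;0 0 -.2 0 0 0;0 0 0 0 0 0"}}

```text
time: 24.25
eef_pos: [0.5119, -0.1926, 0.2031]
tcp_rot: [0.997, -0.074, 0.0, 0.0]
contact_force: [0.5, 0.8, 2.2]
opening: 0.391
finger_force: 70.3
```

Call:
{"name": "jog_arm", "arguments": {"deltas": "0 0 -.15 0 0 0;0 0 -.15 0 0 0;0 0 -.1 0 0 0;0 0 0 0 0 0;0 0 0 0 0 0"}}

```text
time: 24.88
eef_pos: [0.5122, -0.1927, 0.1966]
tcp_rot: [0.997, -0.074, 0.001, 0.0]
contact_force: [-0.6, 1.6, 8.5]
opening: 0.389
finger_force: 71.0
```

Call:
{"name": "jog_arm", "arguments": {"deltas": "0 0 -.08 0 0 0;0 0 0 0 0 0;0 0 0 0 0 0"}}

```text
time: 25.25
eef_pos: [0.5123, -0.1927, 0.1956]
tcp_rot: [0.997, -0.073, 0.001, 0.0]
contact_force: [-0.1, 0.7, 11.0]
opening: 0.389
finger_force: 71.3
```

Call:
{"name": "jog_arm", "arguments": {"deltas": "0 0 -.08 0 0 0;0 0 0 0 0 0;0 0 0 0 0 0"}}

```text
time: 25.62
eef_pos: [0.5126, -0.1928, 0.1955]
tcp_rot: [0.997, -0.073, 0.001, 0.0]
contact_force: [-2.2, 2.0, 15.4]
opening: 0.392
finger_force: 72.1
```

Call:
{"name": "jog_arm", "arguments": {"deltas": "0 0 -.08 0 0 0;0 0 0 0 0 0;0 0 0 0 0 0"}}

```text
time: 26.0
eef_pos: [0.5128, -0.193, 0.1955]
tcp_rot: [0.997, -0.073, 0.001, 0.0]
contact_force: [-3.4, 3.7, 20.7]
opening: 0.391
finger_force: 72.7
```

Call:
{"name": "jog_arm", "arguments": {"deltas": "0 0 0 0 0 0;0 0 0 0 0 0;0 0 0 0 0 0;0 0 0 0 0 0"}}

```text
time: 26.5
eef_pos: [0.5129, -0.1929, 0.1954]
tcp_rot: [0.997, -0.073, 0.001, 0.0]
contact_force: [-3.6, 3.3, 20.7]
opening: 0.388
finger_force: 72.7
```

Run:
```python
from p import *
b=read('side')['color'].astype(int);o=cv2.imread('pics/s1.png').astype(int)
k=cv2.morphologyEx((abs(b-o).max(2)>40).astype(np.uint8),cv2.MORPH_OPEN,np.ones((3,3)))
print(cv2.connectedComponentsWithStats(k)[2][1:])
print(get_state()['contact_force'],get_state()['eef_pos'])
```

```text
[[  236     0   231   207 14447]
 [  438     0    41    14   391]
 [  493     0    13     5    52]
 [  509     1     3     4    11]
 [  393     6     5     3    15]
 [  489     6    20    53   538]
 [  510     9     2     3     6]
 [  440    15    72   208  4725]
 [  488    61     4     3    12]
 [  493    62     3     3     9]
 [  240    78    38    78  1447]
 [  292    86     6     4    20]
 [  299   102    57    31   711]
 [  296   126    29    26   451]
 [  360   144    22    56   463]
 [  330   166    14    37   216]
 [  384   191     8     8    41]
 [  346   211    12    21    97]
 [  434   227     8    11    64]
 [  383   240    23    22   339]
 [  408   246     4     4    15]
 [  420   247     7     4    23]
 [  428   247    22     9   123]
 [  248   265     7    18   110]
 [  267   265     3     4    12]
 [  260   266     6     7    39]
 [  258   274     9     4    35]
 [  253   283    18    20   261]]
[-3.70121812  4.14014162 21.52828238] [ 0.5128482  -0.19295261  0.19544584]
```

```bash
python3 -c "
from plant import ctrl;print(ctrl.sign_off())"
```

```text
the job is handed in; nothing more can be done
None
```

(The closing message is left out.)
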